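# Put the specimen drawer home and latch the collector's cabinet

### The arm

A 6-joint arm with a two-finger parallel gripper is mounted at the origin on the work surface. World frame = base frame: x ahead of the robot, y to its left, z up, the work surface at z = 0. Lengths are in m, angles in rad, forces in N, time in s.
With the tool pointing down it reaches from about 0.375 to 0.9 m from the base axis. Payload 3.1 kg.
Tool frame: the origin (TCP) lies at the very end of the fingers, on their centre line; the grasp point (between the pads) lies 19 mm behind it (manip.hold_point_z is the distance from the TCP to the grasp point, in m); y points along the fingers, z is the direction in which the jaws open and shut, and the axes are right-handed (so a half turn about y gives the same grasp; the last joint's range is limited). The gripper opens to 85 mm and grips with 20 to 120 N. Pads are 22 mm wide; open, the fingers measure 114 mm over their backs; the gripper's body (76 mm by 85 mm) begins 54 mm behind the grasp point. The pads swing forward as they close: fully open they stand 13 mm farther back than shut.
Start: joints at [-1.341, 0.527, 1.433, -0, 1.181, -0.178], TCP at [0.248, -0.573, 0.231] pointing down, gripper open.
Joint ranges: [-3.08, 3.08], [-0.75, 2.2], [0.22, 2.44], [-1.43, 4.57], [0, 2.65], [-2.85, 2.85]. Speed limits (rad/s): [2.79, 2.79, 3.14, 3.14, 3.14, 3.14].

### API

Orientations are given as a unit quaternion [x, y, z, w].
In Python, from station import manip, eyes, workorder gives the robot as it stands. The module is installed in compiled form; this text tells all that it offers.
- The arm moves only by the shell command python3 -m jog 'ROWS' [OPENING] [FORCE]. ROWS is JSON, a list of rows, each a list of 2 entries, a list of its own where there are three numbers: the shift along the tool's x, y, z in cm, then the turn about the tool's y in rad. A call has 1 to 20 rows; each row is the pose to reach, as a shift and turn from the pose commanded when the call began, along the tool's axes at that moment; what a row does not reach only later rows make up. A row lasts 1/12 s, in which the tool goes at most 41.7 mm and 7.16 degrees, less where a joint would pass 70% of its speed; a pose out of reach is approached as far as the arm can. A call with a gripper value outside its range is refused whole. OPENING is the finger opening in cm, from 0 to 8.54, set as the call begins (- or left out, the last holds). The fingers move at their own pace and stop on an object; FORCE is the grip in N (left out, the last holds). Time passes only in rows, so rows that repeat a pose let the fingers close. It gives the time, the measured TCP pose, the force and the opening at its end, in the units of the state.
- manip.sense(): the state, without advancing time (a new reading comes with each control period).
- eyes.snapshot(name): name is "scene" or "top"; returns a dict with "frame" (420x560x3 uint8, red, green, blue), "vfov" (degrees; the focal length in pixels is half the picture's height over the tangent of half this angle, whatever the lens; pixels are square), "cx", "cy" (the principal point, pixels), "rvec" (rotation vector, rad) and "tvec" (3), from world to camera coordinates, as OpenCV has them. Camera axes: x right, y down, z forward; pixel columns grow to the right and rows downward; lengths in m; the calibration is good to about 2 mm. A picture is of the moment at which its call begins. There is no depth.
- workorder.sign_off(): hands the job in, once; it reports no verdict.
The state is a dict: "t": time; "q": joint angles; "qd": joint speeds; "tau": joint torques, N m; "tcp_pos": TCP position; "tool_rot": TCP orientation; "force": force on the tool from outside, world axes, zero at the start; "ft_torque": the same for the moment, N m; "finger_gap": opening from 0.0 (shut) to 1.0 (fully open).
Only numpy, scipy, OpenCV 4.12 (cv2) and the standard library are available. Lean on these libraries where they do the work, as an engineer would, in place of code of your own. Each camera call takes 0.05 s, during which the arm holds its last target. There are 200 camera calls.

### The job

Slide the glass-topped specimen drawer that is standing out of the little cabinet fully home, then swing the cabinet's glazed door shut and press on its wooden frame until the sprung latch snaps in and the door stays shut by itself. Go gently, the specimens are brittle: do not jolt the drawer or slam the door, never lean on either with more than 20 N, keep off the glass pane, and do not shove the drawer in with the door. Leave the things lying on the table where they are.

Things in the scene. Friction and masses are not known exactly. Their poses are not given: they have to be found in the camera images.
- cabinet: Oak table-top specimen cabinet, fixed, 244 mm wide, 220 deep, 222 high. Origin: at table level under the middle of the carcass's front edge; x into the cabinet (the way drawer and shut door are pushed), y along the front to the hinges, z up. Drawers from y = -77 to +107 mm; beside them (y = -84 to -112) the latch's pocket. The top board's front edge stands back 6 mm from the front.
- drawer_front (a point): Centre of the top drawer's oak front face, the one drawer that stands out: 184 mm wide, 42 mm high, centre 185 mm above the table, upper edge 16 mm below the cabinet's top. A brass knob 11 mm across sticks 6 mm out of its centre. Fully home the face lies at cabinet x = +2 mm: 2 mm behind the cabinet's front edge, 4 mm proud of the top board.
- drawer (a joint): How far the top drawer stands out, in m: 0 = fully home against its stop, growing as it is pulled along cabinet -x; 0.035 to 0.085 at the start. It slides stiffly (2 to 3 N) on wooden runners, stays where it is left and weighs about 0.6 kg.
- door (a joint): Opening angle of the glazed door, rad: 0 = parallel to the cabinet's front and 1 mm off it; wide open (1.6 to 1.85) at the start. It turns easily (under 1 N) and stays where it is left. Latched, it rests somewhere between 0.006 and 0.046, depending on how the slotted keep was screwed on: not known beforehand. The bevel meets the keep some 13 mm (at the free edge) before that.
- door_hinge (a point): Point on the door's upright hinge axis, 120 mm above the table, at cabinet x = -11 mm, y = +122 mm. The axis lies in the middle of the door's thickness.
- door_stile (a point): Point on the outer face of the door's free (latch-side) upright, on its middle line, 226 mm from the hinge axis, 200 mm above the table: a good place to push. It turns with the door: x square through the leaf from the outer to the inner face, y along it to the hinge, z up. The oak frame is 20 mm thick, reaches 242 mm from the axis, 22 to 220 mm up; this upright is 36 mm wide, the rails 32 high.
- door_knob (a point): Outer end of the fixed brass knob on the door's free upright, 115 mm above the table: 21 mm across, standing 24 mm out of the outer face.
- latch_case (a point): The latch on the door's inner face, behind the knob, 115 mm above the table. Felt at the free upright, its bevel takes 3 to 7 N; a door damper's sprung plunger adds to it over the last 6 mm: 8 to 11 N, with a small drop at the snap. About 1 mm farther in, at some 11 N, the damper meets its hard stop and the force shoots up. So 13 N, in a slow push, means that the latch is in.
- latch (a joint): How far the bevelled steel bolt on the door's inner side is pressed back into its case, in m: 0 = sprung out, at most 0.0105. It reads 0 before it meets the keep, rises to about 0.008 while the bevel rides over the keep's lip, and springs back to 0 at the snap, when it lies 7 mm behind the lip.
- pane (a point): Centre of the door's glass pane, 170 by 132 by 3 mm, set 10 mm behind the outer face of the door's frame. Fragile: not to be pressed on.
- case: Bystander, loose: glass-topped oak box of set butterflies, 250 x 190 x 55 mm, origin at the middle of its underside.
- jar: Bystander, loose: jar with a steel cap, 60 mm across and 85 mm high, origin at the middle of its underside.
- lens: Bystander, loose: magnifying glass lying flat, ring 92 mm across, handle 95 mm long to its -x, 13 mm high; origin under the ring's centre.

How it is judged:
On the way, in this order (a step that is already met when the one before it is completed fails the run):
1. the top drawer is fully home (value of joint drawer below 0.0025 m), for 0.2 s.
2. the door is shut and its latch has snapped in (value of joint door below 0.052 rad and value of joint latch below 0.002 m), for 0.2 s.
At the end, for the whole second after the job is handed in: The top drawer is home (within 2.5 mm), the door is shut (opening angle below 0.052 rad) with its bolt sprung out behind the keep (pressed back less than 2 mm), and the door rests there by itself (all of step 2 and value of joint drawer below 0.0025 m and velocity of joint door between -0.05 and 0.05 rad/s); the robot touches nothing.
It fails at once if the robot leaned on the door or the drawer with more than 20 N (contact force between any of the fingers, the arm and door above 20 N or contact force between any of the fingers, the arm and drawer above 20 N).
It fails at once if the glass pane was pressed on (contact force between any of the fingers, the arm and door_c4 above 1 N).
It fails at once if the drawer was jolted (pushed in faster than 0.25 m/s) or the door slammed (closing faster than 1.5 rad/s) (velocity of joint drawer below -0.25 m/s or velocity of joint door below -1.5 rad/s).
It fails at once if the drawer was shoved with the door (contact force between door and drawer above 1 N).
It fails at once if a thing on the table was disturbed (moved more than 20 mm) (distance of any of case, jar, lens from where it was at the start of the episode above 0.02 m).
It also fails if it takes over 64 s, if anything falls off the work surface, if the arm or the gripper's body presses on something with over 40 N, if the wrist force passes 120 N, or if a joint passes its speed limit or range.

## Working session

There is one attempt and no reset: what is moved stays moved. The work goes in short steps, Python scripts to look and compute and a shell command to move; the robot and the scene stay as the last step left them, time stands still between calls to the robot, and variables do not carry over. Pictures are saved under pics/ and viewed, about 8 in all and at most 12, crops included, and the job is handed in when it is done.

```bash
mkdir -p pics
python3 - <<'E'
from station import manip, eyes
import cv2
print(manip.sense())
for n in ("scene","top"):
    s=eyes.snapshot(n); cv2.imwrite(f"pics/{n}0.png",s["frame"][:,:,::-1])
    print(n,{k:s[k] for k in s if k!="frame"})
E
```

```text
{'t': 0.0, 'q': array([-1.34048594e+00,  5.28481654e-01,  1.43389360e+00, -1.93931993e-05,
        1.18143739e+00, -1.78512373e-01]), 'qd': array([ 2.35427967e-03, -3.15511676e-03,  3.58744593e-04,  1.58050907e-04,
       -5.98142655e-04, -7.53391319e-05]), 'tau': array([ 1.48881241e-03, -4.42339182e+01, -1.78023863e+01, -9.42168481e-05,
        8.39155196e-03, -7.55531147e-06]), 'tcp_pos': array([ 0.2483029 , -0.57277067,  0.2303269 ]), 'tool_rot': array([-0.14356532,  0.69316877, -0.69159986,  0.14351199]), 'force': array([0.23172419, 0.25049586, 0.20078967]), 'ft_torque': array([-0.01181105,  0.03108923, -0.04975773]), 'finger_gap': 0.9958401099626512}
scene {'vfov': 53.561009419917795, 'cx': 284.27876961769476, 'cy': 209.61160788405695, 'rvec': array([ 1.96275491,  1.39813838, -0.60635133]), 'tvec': array([-0.08332603, -0.33525331,  1.56972036])}
top {'vfov': 47.2370350558875, 'cx': 286.05015813605354, 'cy': 209.9373643322234, 'rvec': array([ 2.15232798, -2.15614688,  0.13934083]), 'tvec': array([-0.15542861,  0.63858542,  1.17669398])}
```

View pics/scene0.png

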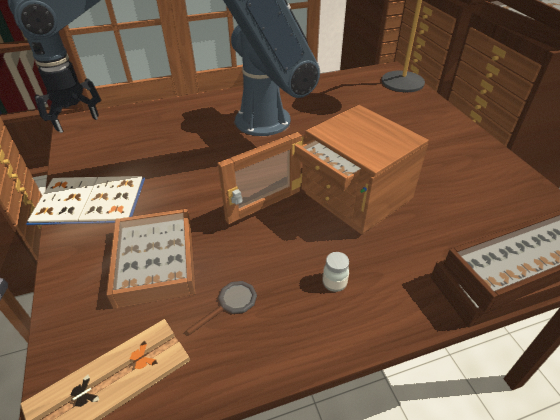

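View pics/top0.png

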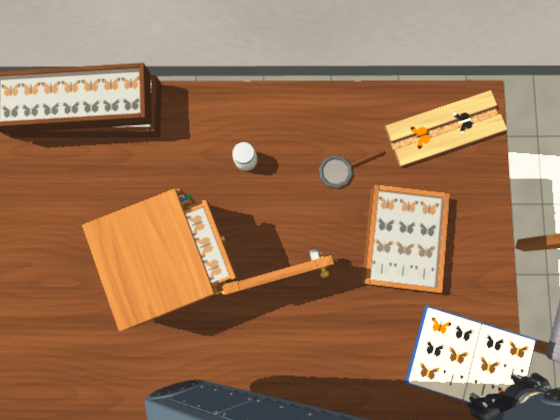

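```bash
cat > h.py <<'E'
import numpy as np, cv2
from station import manip, eyes
from scipy.spatial.transform import Rotation as R
def cam(s):
    h=s["frame"].shape[0]; f=h/2/np.tan(np.radians(s["vfov"])/2)
    return np.array([[f,0,s["cx"]],[0,f,s["cy"]],[0,0,1]]),R.from_rotvec(s["rvec"]).as_matrix(),np.array(s["tvec"])
def unproj(s,uv,z):
    K,r,t=cam(s); d=r.T@np.linalg.solve(K,[*uv,1]); c=-r.T@t
    return c+d*(z-c[2])/d[2]
def proj(s,P):
    K,r,t=cam(s); return cv2.projectPoints(np.array(P,float).reshape(-1,3),np.array(s["rvec"]),t,K,None)[0][:,0]
E
python3 - <<'E'
from h import *
s=eyes.snapshot("top")
for n,uv,z in [("topFL",(179,191),.222),("topFR",(216,293),.222),("topBL",(83,227),.222),("topBR",(120,328),.222),("drwL",(208,203),.206),("drwR",(235,278),.206),("knob",(222,239),.185),
 ("doorHout",(225,292),.22),("doorHin",(224,285),.22),("doorFin",(330,258),.22),("doorFout",(332,265),.22),("knobdoor",(325,274),.115),("case a",(375,186),.055),("b",(449,193),.055),("c",(441,292),.055),("d",(366,282),.055),("jar",(244,155),.085),("lens",(336,172),.01)]:
    print(n,unproj(s,uv,z).round(4))
E
python3 - <<'E'
import cv2
a=cv2.imread('pics/top0.png')[170:340,70:350]; cv2.imwrite('pics/crop1.png',cv2.resize(a,None,fx=2.85,fy=2.85,interpolation=2))
E
```

```text
topFL [0.6566 0.0755 0.222 ]
topFR [ 0.4383 -0.0085  0.222 ]
topBL [0.5786 0.2795 0.222 ]
topBR [0.3665 0.191  0.222 ]
drwL [0.6325 0.0147 0.206 ]
drwR [ 0.4694 -0.0465  0.206 ]
knob [ 0.5549 -0.0145  0.185 ]
doorHout [ 0.4403 -0.0272  0.22  ]
doorHin [ 0.4549 -0.0249  0.22  ]
doorFin [ 0.5115 -0.2502  0.22  ]
doorFout [ 0.4966 -0.2542  0.22  ]
knobdoor [ 0.4773 -0.2475  0.115 ]
case a [ 0.6971 -0.3812  0.055 ]
b [ 0.6788 -0.5671  0.055 ]
c [ 0.4329 -0.5363  0.055 ]
d [ 0.4574 -0.3529  0.055 ]
jar [ 0.7703 -0.0524  0.085 ]
lens [ 0.7427 -0.2881  0.01  ]
```

View pics/crop1.png

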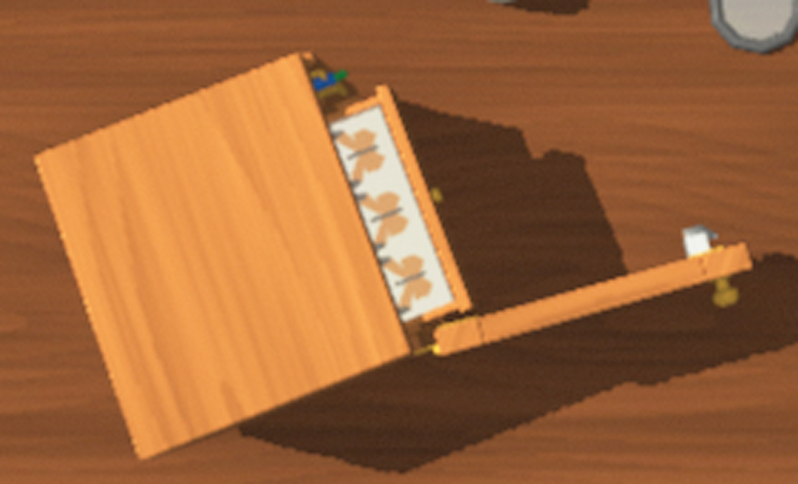

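Run:
```python
from h import *
from scipy.optimize import least_squares
import json
s=eyes.snapshot("top")
c=lambda a:np.array([70+a[0]/2.85-.3,170+a[1]/2.85-.3])
top=[c(p) for p in [(305,53),(410,352),(142,459),(35,157)]]
loc=np.array([[.006,-.122,.222],[.006,.122,.222],[.22,.122,.222],[.22,-.122,.222]])
dr=[c((388,87)),c((470,305))]; do=[c((750,268)),c((744,243)),c((436,330)),c((442,354))]
def W(p,L):
    r=R.from_euler('z',p[2]).as_matrix(); return L@r.T+[p[0],p[1],0]
def f(p):
    d,a=p[3],p[4]
    D=np.array([[.002-d,-.077,.206],[.002-d,.107,.206]])
    u=np.array([-np.sin(a),-np.cos(a)]); n=np.array([np.cos(a),-np.sin(a)]) # n: outer->inner
    h=np.array([-.011,.122]); 
    E=[[*(h+.242*u-.01*n),.22],[*(h+.242*u+.01*n),.22]]
    return np.r_[(proj(s,W(p,np.r_[loc,D,E]))-np.array(top+dr+do[:2])).ravel()]
o=least_squares(f,[.55,.03,1.95,.06,1.7],loss='soft_l1'); print(o.x.round(4)); print(f(o.x).reshape(-1,2).round(1))
p=o.x; json.dump(list(p),open('fit.json','w'))
print("front", W(p,np.array([[.002-p[3],.015,.185],[-.011,.122,.12],[-.011-.01*1,-.104,.2]])).round(4))
a=p[4]
for a in (p[4],1.4,1,.5,.04):
    u=np.array([-np.sin(a),-np.cos(a)]); n=np.array([np.cos(a),-np.sin(a)]); h=np.array([-.011,.122])
    print(round(a,2),W(p,np.array([[*(h+.226*u-.01*n),.2]])).round(4), "push dir",(np.degrees(np.arctan2(n[1],n[0])+p[2])%360).round(1))
m=manip.sense(); print(R.from_quat(m['tool_rot']).as_matrix().round(3))
```

```text
[0.5527 0.0329 1.9437 0.0456 1.6688]
[[-1.1 -0.7]
 [ 1.2  0.5]
 [-0.8  1. ]
 [-0.1 -1.3]
 [-0.3 -0.7]
 [ 0.5  1.5]
 [ 0.6  0.1]
 [ 0.  -0.2]]
front [[ 0.5546 -0.0132  0.185 ]
 [ 0.4431 -0.0218  0.12  ]
 [ 0.6572  0.0513  0.2   ]]
1.67 [[ 0.4948 -0.242   0.2   ]] push dir 15.7
1.4 [[ 0.5514 -0.2203  0.2   ]] push dir 31.2
1 [[ 0.6202 -0.1625  0.2   ]] push dir 54.1
0.5 [[ 0.666  -0.0603  0.2   ]] push dir 82.7
0.04 [[0.6599 0.0426 0.2   ]] push dir 109.1
[[-0.918 -0.     0.398]
 [-0.398  0.001 -0.918]
 [-0.    -1.    -0.001]]
```

```bash
python3 -m jog '[[[0,-5,0],0],[[0,-10,0],0],[[-10,-10,-6],-0.3],[[-20,-10,-13],-0.6],[[-30,-10,-19],-0.9],[[-40,-10,-26],-1.2],[[-52.8,-10,-34],-1.536],[[-52.8,-10,-34],-1.536],[[-52.8,-10,-34],-1.536],[[-52.8,-10,-34],-1.536],[[-52.8,-10,-34],-1.536],[[-52.8,-10,-34],-1.536],[[-52.8,-10,-34],-1.536],[[-52.8,-10,-34],-1.536],[[-52.8,-10,-34],-1.536],[[-52.8,-10,-34],-1.536],[[-52.8,-10,-34],-1.536],[[-52.8,-10,-34],-1.536],[[-52.8,-10,-34],-1.536],[[-52.8,-10,-34],-1.536]]' 0 20
cat > st.py <<'E'
from h import *
import json
p=json.load(open('fit.json')); m=manip.sense(); r=R.from_quat(m['tool_rot']).as_matrix()
C=R.from_euler('z',p[2]).as_matrix()
print("t",m['t'],"tcp",m['tcp_pos'].round(4),"cab",(C.T@(m['tcp_pos']-[p[0],p[1],0])).round(4),"F",m['force'].round(2),"Fcab",(C.T@m['force']).round(2),"gap",round(m['finger_gap'],3))
print("xt yaw",np.degrees(np.arctan2(r[1,0],r[0,0])).round(2),"rel cab(-x vs cabx)",np.degrees(np.arctan2(-(C.T@r)[1,0],-(C.T@r)[0,0])).round(2),"q",m['q'].round(2))
E
python3 st.py
```

```text
t: 1.87
tcp_pos: [0.5973, -0.0516, 0.3308]
tool_rot: [0.585, -0.398, 0.398, -0.584]
force: [-0.0, -1.1, -0.1]
finger_gap: -0.002
t 1.8667 tcp [ 0.5973 -0.0516  0.3308] cab [-0.0949 -0.0108  0.3308] F [-0.   -1.14 -0.14] Fcab [-1.06  0.42 -0.14] gap -0.002
xt yaw -68.51 rel cab(-x vs cabx) 0.13 q [-0.27  0.4   1.37 -0.    1.37 -0.65]
```

```bash
python3 -m jog '[[[0,4,0],0],[[0,8,0],0],[[0,11,0],0],[[0,14,0],0],[[0,15.9,0],0],[[0,15.9,0],0],[[0,15.9,0],0]]'; python3 st.py
python3 - <<'E'
from h import *
a=eyes.snapshot("scene")["frame"][90:260,190:450,::-1]; b=eyes.snapshot("top")["frame"][150:320,120:380,::-1]
cv2.imwrite("pics/2.png",cv2.resize(np.vstack([a,b]),None,fx=1.75,fy=1.75,interpolation=2))
E
```

```text
t: 2.45
tcp_pos: [0.5966, -0.0532, 0.1717]
tool_rot: [0.584, -0.4, 0.398, -0.583]
force: [-0.1, -0.2, 0.6]
finger_gap: 0.003
t 2.45 tcp [ 0.5966 -0.0532  0.1717] cab [-0.0962 -0.0096  0.1717] F [-0.09 -0.25  0.64] Fcab [-0.2   0.18  0.64] gap 0.003
xt yaw -68.71 rel cab(-x vs cabx) -0.08 q [-0.28  0.57  1.56 -0.    1.02 -0.65]
```

View pics/2.png

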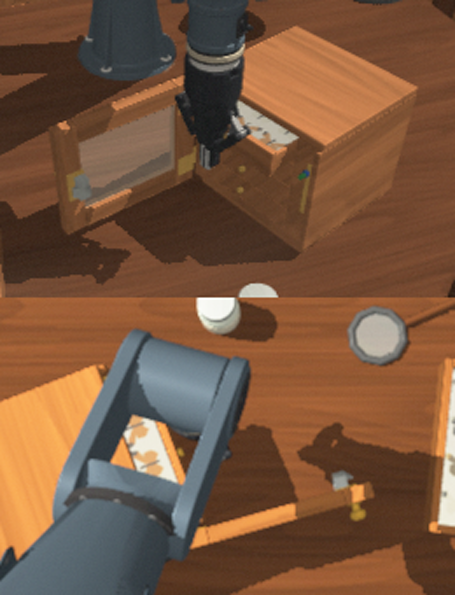

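```bash
python3 -m jog '[[[-1,0,0],0],[[-2,0,0],0],[[-3,0,0],0],[[-3.3,0,0],0],[[-3.6,0,0],0],[[-3.9,0,0],0],[[-4.2,0,0],0],[[-4.5,0,0],0],[[-4.8,0,0],0],[[-5.1,0,0],0],[[-5.1,0,0],0]]'; python3 st.py
```

```text
t: 3.47
tcp_pos: [0.5792, -0.0037, 0.1724]
tool_rot: [-0.584, 0.398, -0.398, 0.584]
force: [0.9, -0.5, 1.2]
finger_gap: 0.001
t 3.4667 tcp [ 0.5792 -0.0037  0.1724] cab [-0.0438 -0.0113  0.1724] F [ 0.89 -0.53  1.19] Fcab [-0.82 -0.64  1.19] gap 0.001
xt yaw -68.57 rel cab(-x vs cabx) 0.06 q [-0.2   0.54  1.61  0.    0.99 -0.57]
```

```bash
python3 -m jog '[[[-0.3,0,0],0],[[-0.6,0,0],0],[[-0.9,0,0],0],[[-1.2,0,0],0],[[-1.5,0,0],0],[[-1.8,0,0],0],[[-2.1,0,0],0],[[-2.4,0,0],0],[[-2.7,0,0],0],[[-2.7,0,0],0]]'; python3 st.py
```

```text
t: 4.3
tcp_pos: [0.5689, 0.0219, 0.1722]
tool_rot: [-0.584, 0.399, -0.398, 0.584]
force: [-0.2, -0.8, 0.3]
finger_gap: -0.002
t 4.3 tcp [0.5689 0.0219 0.1722] cab [-0.0162 -0.011   0.1722] F [-0.19 -0.83  0.28] Fcab [-0.71  0.48  0.28] gap -0.002
xt yaw -68.56 rel cab(-x vs cabx) 0.08 q [-0.16  0.53  1.63  0.    0.98 -0.53]
```

```bash
python3 -m jog '[[[-0.1,0,0],0],[[-0.2,0,0],0],[[-0.3,0,0],0]]'; python3 st.py;python3 -m jog '[[[-0.1,0,0],0],[[-0.2,0,0],0]]'; python3 st.py
```

```text
t: 4.55
tcp_pos: [0.5681, 0.0237, 0.1722]
tool_rot: [0.584, -0.398, 0.398, -0.584]
force: [1.0, -1.9, 0.7]
finger_gap: -0.0
t 4.55 tcp [0.5681 0.0237 0.1722] cab [-0.0142 -0.011   0.1722] F [ 0.97 -1.94  0.66] Fcab [-2.16 -0.2   0.66] gap -0.0
xt yaw -68.58 rel cab(-x vs cabx) 0.06 q [-0.15  0.53  1.63 -0.    0.98 -0.53]
t: 4.72
tcp_pos: [0.5673, 0.0256, 0.1722]
tool_rot: [0.584, -0.398, 0.398, -0.584]
force: [0.5, -1.1, -0.3]
finger_gap: -0.002
t 4.7167 tcp [0.5673 0.0256 0.1722] cab [-0.0121 -0.011   0.1722] F [ 0.47 -1.13 -0.29] Fcab [-1.22 -0.02 -0.29] gap -0.002
xt yaw -68.58 rel cab(-x vs cabx) 0.06 q [-0.15  0.53  1.64 -0.    0.98 -0.53]
```

Run:
```python
from h import *
a=eyes.snapshot("scene")["frame"][90:260,240:450,::-1]
cv2.imwrite("pics/3.png",cv2.resize(a,None,fx=3,fy=3,interpolation=2))
```

```text
(no output)
```

View pics/3.png

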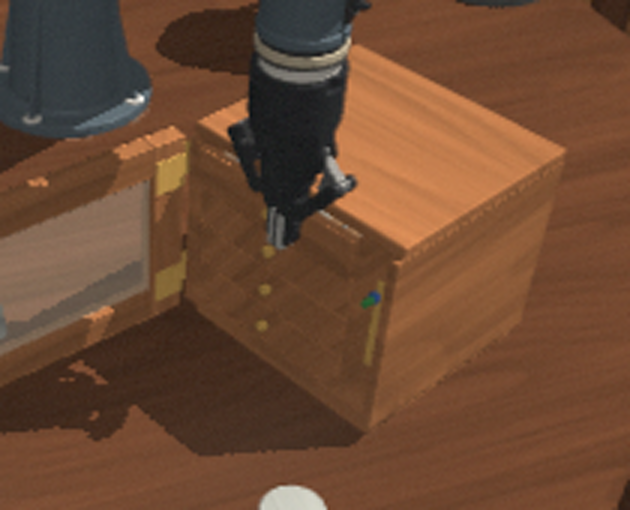

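```bash
for i in 1 2; do python3 -m jog '[[[-0.1,0,0],0],[[-0.1,0,0],0]]' >/dev/null; python3 st.py | head -1;done
```

```text
t 4.9333 tcp [0.5669 0.0268 0.1722] cab [-0.0109 -0.011   0.1722] F [ 1.32 -1.51 -0.04] Fcab [-1.89 -0.68 -0.04] gap 0.001
t 5.1 tcp [0.5665 0.0277 0.1722] cab [-0.0099 -0.011   0.1722] F [ 0.56 -1.89  0.13] Fcab [-1.97  0.16  0.13] gap -0.003
```

```bash
for i in 1 2 3; do python3 -m jog '[[[-0.1,0,0],0],[[-0.1,0,0],0]]' >/dev/null; python3 st.py | head -1;done
```

```text
t 5.2667 tcp [0.5661 0.0286 0.1722] cab [-0.0089 -0.0109  0.1722] F [ 0.56 -0.4  -1.18] Fcab [-0.58 -0.37 -1.18] gap 0.001
t 5.4333 tcp [0.5658 0.0296 0.1722] cab [-0.0079 -0.011   0.1722] F [ 0.88 -1.73 -0.78] Fcab [-1.93 -0.19 -0.78] gap -0.0
t 5.6 tcp [0.5655 0.0302 0.1722] cab [-0.0073 -0.011   0.1722] F [ 0.19 -2.95 -2.04] Fcab [-2.81  0.9  -2.04] gap 0.001
```

```bash
for i in 1 2 3; do python3 -m jog '[[[-0.05,0,0],0],[[-0.05,0,0],0]]' >/dev/null; python3 st.py | head -1;done
```

```text
t 5.7667 tcp [0.5656 0.0302 0.1722] cab [-0.0072 -0.011   0.1722] F [ 1.11 -5.5  -2.5 ] Fcab [-5.52  0.97 -2.5 ] gap 0.003
t 5.9333 tcp [0.5656 0.0302 0.1723] cab [-0.0073 -0.011   0.1723] F [-0.04 -6.35 -1.99] Fcab [-5.9   2.36 -1.99] gap -0.001
t 6.1 tcp [0.5656 0.0302 0.1723] cab [-0.0073 -0.011   0.1723] F [ 0.63 -7.57 -2.3 ] Fcab [-7.28  2.16 -2.3 ] gap -0.002
```

```bash
python3 -m jog '[[[1,0,0],0],[[3,0,0],0],[[6,0,0],0],[[6,-4,0],0],[[6,-8,0],0],[[8,-13,0],0],[[22.4,-13,-20.6],1.67],[[22.4,-13,-20.6],1.67],[[22.4,-13,-20.6],1.67],[[22.4,-13,-20.6],1.67],[[22.4,-13,-20.6],1.67],[[22.4,-13,-20.6],1.67],[[22.4,-13,-20.6],1.67],[[22.4,-13,-20.6],1.67],[[22.4,-13,-20.6],1.67],[[22.4,-13,-20.6],1.67],[[22.4,-13,-20.6],1.67],[[22.4,-13,-20.6],1.67],[[22.4,-13,-20.6],1.67],[[22.4,-13,-20.6],1.67]]'; python3 st.py
python3 - <<'E'
from h import *
a=eyes.snapshot("scene")["frame"][90:260,190:450,::-1]; b=eyes.snapshot("top")["frame"][150:320,120:380,::-1]
cv2.imwrite("pics/4.png",cv2.resize(np.vstack([a,b]),None,fx=1.75,fy=1.75,interpolation=2))
E
```

```text
t: 7.77
tcp_pos: [0.4555, -0.2514, 0.3025]
tool_rot: [-0.094, 0.701, -0.7, 0.096]
force: [0.7, 0.2, 0.0]
finger_gap: -0.003
t 7.7667 tcp [ 0.4555 -0.2514  0.3025] cab [-0.2294  0.1941  0.3025] F [0.65 0.16 0.02] Fcab [-0.09 -0.67  0.02] gap -0.003
xt yaw -164.56 rel cab(-x vs cabx) -95.92 q [-0.72  0.3   1.6   0.    1.24  0.58]
```

View pics/4.png

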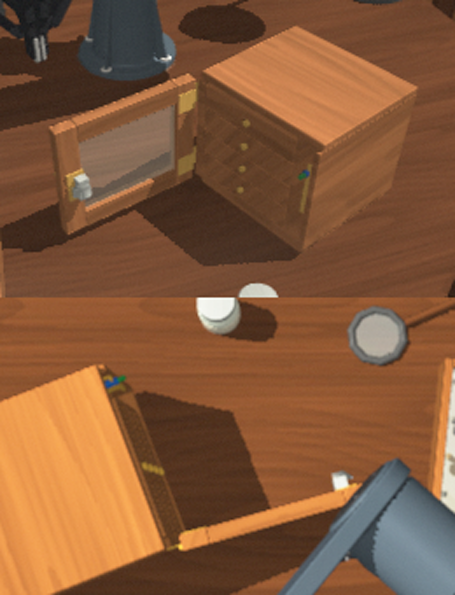

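```bash
python3 -m jog '[[[0,3.8,0],0],[[0,7.5,0],0],[[0,10,0],0],[[0,11.5,0],0],[[0,11.5,0],0],[[0,11.5,0],0]]'
cat > arc.py <<'E'
import sys
from h import *
import json
p=json.load(open('fit.json')); m=manip.sense(); r=R.from_quat(m['tool_rot']).as_matrix()
C=R.from_euler('z',p[2]).as_matrix(); a0,a1,n=float(sys.argv[1]),float(sys.argv[2]),int(sys.argv[3])
yaw0=np.arctan2(-r[1,0],-r[0,0]); out=[]
for a in np.linspace(a0,a1,n+1)[1:]:
    u=np.array([-np.sin(a),-np.cos(a),0]); nn=np.array([np.cos(a),-np.sin(a),0])
    P=C@(np.array([-.011,.122,m['tcp_pos'][2]])+.226*u-.021*nn)+[p[0],p[1],0]
    d=100*r.T@(P-m['tcp_pos']); y=p[2]-a; t=-((y-yaw0+np.pi)%(2*np.pi)-np.pi)
    out.append([[round(d[0],1),0,round(d[2],1)],round(t,2)])
print(json.dumps(out,separators=(',',':')))
E
python3 st.py; python3 arc.py 1.67 0.95 18
```

```text
t: 8.37
tcp_pos: [0.4552, -0.2517, 0.1869]
tool_rot: [-0.097, 0.701, -0.7, 0.097]
force: [-0.7, 0.0, 0.9]
finger_gap: 0.0
t 8.3667 tcp [ 0.4552 -0.2517  0.1869] cab [-0.2295  0.1945  0.1869] F [-0.69  0.04  0.9 ] Fcab [0.29 0.63 0.9 ] gap 0.0
xt yaw -164.22 rel cab(-x vs cabx) -95.58 q [-0.72  0.45  1.74  0.    0.95  0.57]
[[[-3.9,0,0.2],-0.04],[[-4.8,0,0.2],-0.08],[[-5.7,0,0.2],-0.12],[[-6.6,0,0.2],-0.16],[[-7.5,0,0.1],-0.2],[[-8.4,0,0.0],-0.24],[[-9.3,0,-0.1],-0.28],[[-10.2,0,-0.3],-0.32],[[-11.0,0,-0.6],-0.36],[[-11.9,0,-0.8],-0.4],[[-12.8,0,-1.1],-0.44],[[-13.6,0,-1.4],-0.48],[[-14.5,0,-1.8],-0.52],[[-15.3,0,-2.2],-0.56],[[-16.1,0,-2.6],-0.6],[[-16.9,0,-3.1],-0.64],[[-17.6,0,-3.5],-0.68],[[-18.4,0,-4.1],-0.72]]
```

```bash
python3 -m jog '[[[-1.5,0,0.1],0],[[-2.5,0,0.2],0],[[-3,0,0.2],0],[[-3.5,0,0.2],-0.02],[[-4,0,0.2],-0.04],[[-4.8,0,0.2],-0.08],[[-5.7,0,0.2],-0.12],[[-6.6,0,0.2],-0.16],[[-7.5,0,0.1],-0.2],[[-8.4,0,0],-0.24],[[-9.3,0,-0.1],-0.28],[[-10.2,0,-0.3],-0.32],[[-11,0,-0.6],-0.36],[[-11.9,0,-0.8],-0.4],[[-12.8,0,-1.1],-0.44],[[-13.6,0,-1.4],-0.48],[[-14.5,0,-1.8],-0.52],[[-15.3,0,-2.2],-0.56],[[-16.1,0,-2.6],-0.6],[[-16.9,0,-3.1],-0.64]]'; python3 st.py; python3 arc.py 1.03 0.27 19
```

```text
t: 10.03
tcp_pos: [0.61, -0.1761, 0.1875]
tool_rot: [0.313, -0.634, 0.634, -0.313]
force: [-0.5, -1.5, 0.1]
finger_gap: 0.002
t 10.0333 tcp [ 0.61   -0.1761  0.1875] cab [-0.2156  0.0228  0.1875] F [-0.47 -1.5   0.11] Fcab [-1.23  0.99  0.11] gap 0.002
xt yaw -127.4 rel cab(-x vs cabx) -58.76 q [-0.46  0.59  1.45 -0.    1.1   0.2 ]
[[[-0.8,0,0.0],-0.04],[[-1.7,0,0.1],-0.08],[[-2.6,0,0.1],-0.12],[[-3.6,0,0.0],-0.16],[[-4.5,0,-0.1],-0.2],[[-5.4,0,-0.2],-0.24],[[-6.3,0,-0.3],-0.28],[[-7.1,0,-0.5],-0.32],[[-8.0,0,-0.7],-0.36],[[-8.9,0,-1.0],-0.4],[[-9.8,0,-1.3],-0.44],[[-10.6,0,-1.6],-0.48],[[-11.4,0,-1.9],-0.52],[[-12.3,0,-2.3],-0.56],[[-13.1,0,-2.7],-0.6],[[-13.9,0,-3.2],-0.64],[[-14.6,0,-3.7],-0.68],[[-15.4,0,-4.2],-0.72],[[-16.1,0,-4.7],-0.76]]
```

```bash
python3 -m jog '[[[-0.8,0,0],-0.04],[[-1.7,0,0.1],-0.08],[[-2.6,0,0.1],-0.12],[[-3.6,0,0],-0.16],[[-4.5,0,-0.1],-0.2],[[-5.4,0,-0.2],-0.24],[[-6.3,0,-0.3],-0.28],[[-7.1,0,-0.5],-0.32],[[-8,0,-0.7],-0.36],[[-8.9,0,-1],-0.4],[[-9.8,0,-1.3],-0.44],[[-10.6,0,-1.6],-0.48],[[-11.4,0,-1.9],-0.52],[[-12.3,0,-2.3],-0.56],[[-13.1,0,-2.7],-0.6],[[-13.9,0,-3.2],-0.64],[[-14.6,0,-3.7],-0.68],[[-15.4,0,-4.2],-0.72],[[-16,0,-4.6],-0.75],[[-16,0,-4.6],-0.75]]'; python3 st.py; python3 arc.py 0.28 0.0 14
python3 - <<'E'
from h import *
a=eyes.snapshot("scene")["frame"][90:260,190:450,::-1]; b=eyes.snapshot("top")["frame"][150:320,120:380,::-1]
cv2.imwrite("pics/5.png",cv2.resize(np.vstack([a,b]),None,fx=1.75,fy=1.75,interpolation=2))
E
```

```text
t: 11.7
tcp_pos: [0.6706, -0.0195, 0.1873]
tool_rot: [-0.523, 0.475, -0.475, 0.524]
force: [-0.2, 0.3, 0.3]
finger_gap: 0.001
t 11.7 tcp [ 0.6706 -0.0195  0.1873] cab [-0.0918 -0.0907  0.1873] F [-0.18  0.28  0.33] Fcab [0.33 0.07 0.33] gap 0.001
xt yaw -84.43 rel cab(-x vs cabx) -15.8 q [-0.2   0.64  1.35  0.    1.15 -0.29]
[[[-0.2,0,-0.0],-0.02],[[-0.7,0,-0.0],-0.04],[[-1.1,0,0.0],-0.06],[[-1.6,0,0.0],-0.08],[[-2.1,0,0.0],-0.1],[[-2.5,0,0.0],-0.12],[[-3.0,0,0.0],-0.14],[[-3.4,0,-0.0],-0.16],[[-3.9,0,-0.0],-0.18],[[-4.3,0,-0.1],-0.2],[[-4.8,0,-0.1],-0.22],[[-5.2,0,-0.2],-0.24],[[-5.7,0,-0.3],-0.26],[[-6.1,0,-0.3],-0.28]]
```

View pics/5.png

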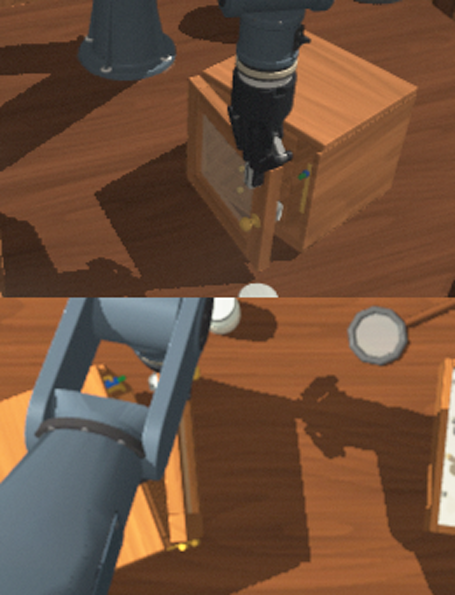

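```bash
python3 -m jog '[[[-0.4,0,0],-0.03],[[-0.8,0,0],-0.05],[[-1.2,0,0],-0.07],[[-1.6,0,0],-0.08],[[-2,0,0],-0.1],[[-2.4,0,0],-0.12],[[-2.8,0,0],-0.13],[[-3.1,0,0],-0.15],[[-3.4,0,0],-0.16],[[-3.4,0,0],-0.16]]' >/dev/null; python3 st.py; for i in 1 2 3 4; do python3 -m jog '[[[-0.1,0,0],-0.005],[[-0.2,0,0],-0.01],[[-0.2,0,0],-0.01]]' >/dev/null; python3 st.py|head -1; done
```

```text
t 12.6333 tcp [0.667  0.0132 0.1872] cab [-0.06   -0.0993  0.1872] F [ 0.21 -0.43 -0.29] Fcab [-0.48 -0.04 -0.29] gap -0.004
xt yaw -75.38 rel cab(-x vs cabx) -6.74 q [-0.15  0.63  1.36  0.    1.15 -0.4 ]
t 12.8833 tcp [0.6668 0.0144 0.1872] cab [-0.0589 -0.0995  0.1872] F [-0.53 -0.17 -0.38] Fcab [ 0.04  0.56 -0.38] gap 0.002
t 13.1333 tcp [0.6664 0.0163 0.1873] cab [-0.0569 -0.0998  0.1873] F [0.26 0.2  0.2 ] Fcab [ 0.1  -0.31  0.2 ] gap -0.001
t 13.3833 tcp [0.6658 0.0183 0.1874] cab [-0.0548 -0.1     0.1874] F [ 0.35 -0.17  0.34] Fcab [-0.29 -0.26  0.34] gap 0.003
t 13.6333 tcp [0.6652 0.0203 0.1874] cab [-0.0527 -0.1002  0.1874] F [-0.97 -0.72  0.4 ] Fcab [-0.31  1.16  0.4 ] gap 0.003
```

```bash
for i in 1 2 3 4 5; do python3 -m jog '[[[-0.1,0,0],-0.004],[[-0.1,0,0],-0.004]]' >/dev/null; python3 st.py|head -1; done
```

```text
t 13.8 tcp [0.6649 0.0212 0.1873] cab [-0.0518 -0.1002  0.1873] F [0.22 0.54 0.92] Fcab [ 0.42 -0.41  0.92] gap -0.003
t 13.9667 tcp [0.6648 0.0218 0.1873] cab [-0.0511 -0.1003  0.1873] F [ 0.28 -1.   -0.46] Fcab [-1.03  0.11 -0.46] gap 0.001
t 14.1333 tcp [0.6647 0.0223 0.1874] cab [-0.0507 -0.1004  0.1874] F [ 0.88 -3.45 -0.91] Fcab [-3.53  0.44 -0.91] gap 0.002
t 14.3 tcp [0.6644 0.0234 0.1874] cab [-0.0496 -0.1006  0.1874] F [ 2.05 -2.88 -0.18] Fcab [-3.43 -0.86 -0.18] gap 0.001
t 14.4667 tcp [0.6642 0.0246 0.1874] cab [-0.0484 -0.1008  0.1874] F [ 2.13 -3.46 -1.44] Fcab [-4.   -0.72 -1.44] gap -0.001
```

```bash
for i in 1 2 3 4 5 6; do python3 -m jog '[[[-0.1,0,0],-0.004],[[-0.1,0,0],-0.004]]' >/dev/null; python3 st.py|head -1; done
```

```text
t 14.6333 tcp [0.6639 0.0257 0.1874] cab [-0.0472 -0.1009  0.1874] F [ 2.49 -3.29 -1.79] Fcab [-3.97 -1.12 -1.79] gap -0.0
t 14.8 tcp [0.6637 0.0267 0.1874] cab [-0.0462 -0.1011  0.1874] F [ 3.47 -3.57 -1.64] Fcab [-4.59 -1.94 -1.64] gap 0.003
t 14.9667 tcp [0.6635 0.0276 0.1874] cab [-0.0454 -0.1013  0.1874] F [ 4.67 -3.12 -2.44] Fcab [-4.61 -3.21 -2.44] gap 0.003
t 15.1333 tcp [0.6633 0.0284 0.1874] cab [-0.0445 -0.1014  0.1874] F [ 4.38 -3.68 -1.81] Fcab [-5.02 -2.74 -1.81] gap 0.004
t 15.3 tcp [0.6631 0.0293 0.1874] cab [-0.0436 -0.1015  0.1874] F [ 4.61 -3.69 -2.36] Fcab [-5.11 -2.95 -2.36] gap -0.001
t 15.4667 tcp [0.663  0.0298 0.1874] cab [-0.0431 -0.1016  0.1874] F [ 4.45 -5.15 -1.97] Fcab [-6.42 -2.27 -1.97] gap 0.001
```

```bash
for i in 1 2 3 4; do python3 -m jog '[[[-0.1,0,0],-0.004],[[-0.1,0,0],-0.004]]' >/dev/null; python3 st.py|head -1; done
```

```text
t 15.6333 tcp [0.6629 0.0303 0.1874] cab [-0.0426 -0.1017  0.1874] F [ 5.77 -5.87 -3.48] Fcab [-7.57 -3.23 -3.48] gap 0.001
t 15.8 tcp [0.6629 0.0308 0.1874] cab [-0.0421 -0.1018  0.1874] F [ 4.89 -7.13 -3.41] Fcab [-8.43 -1.96 -3.41] gap 0.002
t 15.9667 tcp [0.6628 0.0313 0.1875] cab [-0.0416 -0.1019  0.1875] F [ 5.77 -7.58 -3.94] Fcab [-9.16 -2.62 -3.94] gap -0.002
t 16.1333 tcp [0.6625 0.0323 0.1875] cab [-0.0406 -0.1021  0.1875] F [ 6.2  -6.7  -3.11] Fcab [-8.49 -3.33 -3.11] gap 0.003
```

```bash
for i in 1 2 3; do python3 -m jog '[[[-0.1,0,0],-0.004],[[-0.1,0,0],-0.004]]' >/dev/null; python3 st.py|head -1; done
```

```text
t 16.3 tcp [0.6623 0.0334 0.1875] cab [-0.0394 -0.1022  0.1875] F [ 6.52 -7.48 -3.77] Fcab [-9.34 -3.35 -3.77] gap -0.003
t 16.4667 tcp [0.6621 0.0341 0.1875] cab [-0.0388 -0.1023  0.1875] F [ 6.33 -7.82 -3.78] Fcab [-9.59 -3.05 -3.78] gap 0.001
t 16.6333 tcp [0.6619 0.035  0.1875] cab [-0.0379 -0.1024  0.1875] F [ 6.44 -7.94 -4.5 ] Fcab [-9.74 -3.1  -4.5 ] gap -0.001
```

```bash
for i in 1 2 3; do python3 -m jog '[[[-0.07,0,0],0],[[-0.07,0,0],0]]' >/dev/null; python3 st.py|head -1; done
```

```text
t 16.8 tcp [0.6616 0.0358 0.1875] cab [-0.037  -0.1025  0.1875] F [ 6.52 -6.44 -3.85] Fcab [-8.38 -3.72 -3.85] gap 0.001
t 16.9667 tcp [0.6616 0.0358 0.1875] cab [-0.037  -0.1025  0.1875] F [ 7.38 -8.96 -3.36] Fcab [-11.03  -3.61  -3.36] gap -0.003
t 17.1333 tcp [0.6616 0.0358 0.1875] cab [-0.037  -0.1025  0.1875] F [  8.37 -10.45  -5.07] Fcab [-12.78  -3.99  -5.07] gap -0.001
```

```bash
python3 -m jog '[[[-0.03,0,0],0],[[-0.03,0,0],0],[[-0.03,0,0],0]]' >/dev/null; python3 st.py|head -1; python3 -m jog '[[[0.1,0,0],0],[[0.3,0,0],0],[[0.6,0,0],0],[[1,0,0],0],[[2,0,0],0],[[4,0,0],0],[[6,0,0],0],[[6,-4,0],0],[[6,-8,0],0],[[8,-12,0],0],[[11,-14,0],0],[[14,-14,0],0],[[17,-14,0],0],[[20,-14,0],0],[[20,-14,0],0],[[20,-14,0],0]]'; python3 st.py;  python3 - <<'E'
from h import *
a=eyes.snapshot("scene")["frame"][90:260,190:450,::-1]; b=eyes.snapshot("top")["frame"][150:320,70:330,::-1]
cv2.imwrite("pics/6.png",cv2.resize(np.vstack([a,b]),None,fx=1.75,fy=1.75,interpolation=2))
cv2.imwrite("pics/7.png",cv2.resize(eyes.snapshot("top")["frame"][180:310,70:250,::-1],None,fx=4,fy=4,interpolation=2))
E
```

```text
t 17.3833 tcp [0.6617 0.0358 0.1875] cab [-0.037  -0.1025  0.1875] F [  8.39 -10.71  -5.  ] Fcab [-13.03  -3.91  -5.  ] gap 0.003
t: 18.72
tcp_pos: [0.7297, -0.1492, 0.3262]
tool_rot: [-0.582, 0.402, -0.4, 0.582]
force: [-0.3, 0.2, -0.8]
finger_gap: 0.001
t 18.7167 tcp [ 0.7297 -0.1492  0.3262] cab [-0.2341 -0.0985  0.3262] F [-0.28  0.23 -0.77] Fcab [ 0.31  0.18 -0.77] gap 0.001
xt yaw -69.17 rel cab(-x vs cabx) -0.54 q [-0.35  0.63  0.96  0.    1.55 -0.72]
```

View pics/6.png

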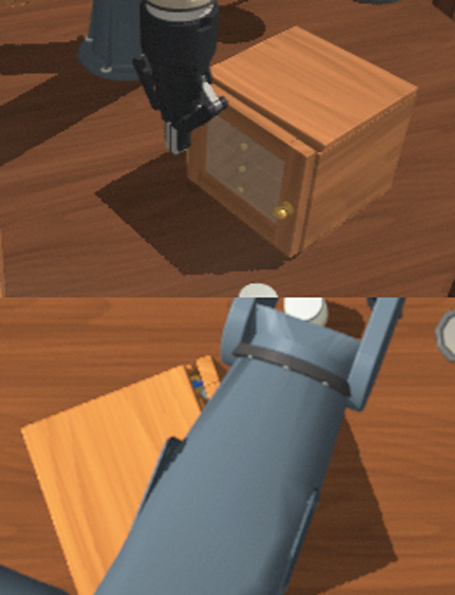

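View pics/7.png

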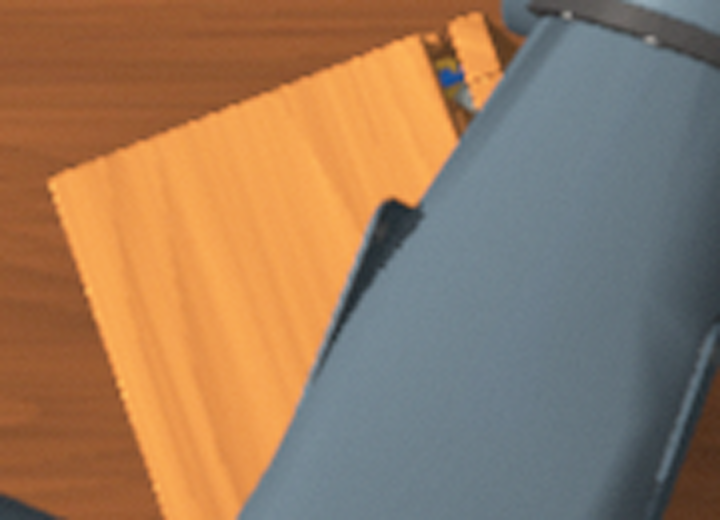

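Run:
```python
from h import *
import json
p=json.load(open('fit.json')); s=eyes.snapshot("top"); C=R.from_euler('z',p[2]).as_matrix()
W=lambda L: proj(s,np.array(L)@C.T+[p[0],p[1],0])
tr=lambda q:((q-[70,180]+.375)*4).round(0).tolist()
print("FL top board",tr(W([[.006,-.122,.222]])))
for a in (.0,.02,.04,.06,.08,.1):
    u=np.array([-np.sin(a),-np.cos(a)]); n=np.array([np.cos(a),-np.sin(a)]);h=np.array([-.011,.122])
    print(a,tr(W([[*(h+.242*u+.01*n),.22],[*(h+.242*u-.01*n),.22]])))
```

```text
FL top board [[424.0, 32.0]]
0.0 [[438.0, 31.0], [473.0, 18.0]]
0.02 [[447.0, 28.0], [481.0, 15.0]]
0.04 [[455.0, 24.0], [490.0, 13.0]]
0.06 [[463.0, 21.0], [499.0, 10.0]]
0.08 [[472.0, 18.0], [507.0, 8.0]]
0.1 [[480.0, 16.0], [516.0, 6.0]]
```

```bash
python3 - <<'E'
from h import *
np.save('a.npy',eyes.snapshot("top")["frame"])
E
python3 -m jog '[[[0,0,0],0],[[0,0,0],0],[[0,0,0],0],[[0,0,0],0],[[0,0,0],0],[[0,0,0],0],[[0,0,0],0],[[0,0,0],0],[[0,0,0],0],[[0,0,0],0],[[0,0,0],0],[[0,0,0],0]]'
python3 - <<'E'
from h import *
s=eyes.snapshot("top"); d=np.abs(s["frame"].astype(int)-np.load('a.npy'))[180:210,170:195]
print("door edge diff max/mean",d.max(),d.mean().round(2))
first=cv2.imread('pics/top0.png')[:,:,::-1].astype(int)
for n,(r,c) in dict(jar=(slice(138,175),slice(228,262)),lens=(slice(150,190),slice(315,390)),case=(slice(183,295),slice(362,452))).items():
    print(n,np.abs(s["frame"][r,c]-first[r,c]).mean().round(2))
from station import workorder
if d.mean()<3: workorder.sign_off(); print("signed off")
E
```

```text
t: 19.97
tcp_pos: [0.7302, -0.1475, 0.3273]
tool_rot: [-0.583, 0.401, -0.401, 0.583]
force: [0.3, -0.3, -0.6]
finger_gap: 0.003
door edge diff max/mean 64 2.1
jar 22.25
lens 6.18
case 12.0
the job is handed in; nothing more can be done
signed off
```

The drawer is home and the door is latched, as far as I could measure. I handed the job in at about 20 s of the 64 s allowed. The bystander check was not conclusive.

- **Drawer:** I pushed it in slowly with the closed fingers beside the knob. It stopped hard at the expected depth, with the reading at about 8 N. The picture afterwards shows its front flush with the cabinet.
- **Door:** I swung it shut at about 0.5 rad/s, pressing only on the free upright, then pushed in steps of about 1 mm.
    - The bevel met the keep at about 0.084 rad.
    - A small drop in force showed the snap, and the damper stop followed at 13.0 N (about 14.5 N total on the tool), where I stopped.
- **After letting go:** The door stayed at about 0.03 rad by the top camera, which fits a latched door. Over the next second I saw no visible movement there: mean picture difference at its edge was 2.1 grey levels, with single pixels up to 64. The gripper is clear of everything.
- **Not confirmed:** I compared the pictures of jar, lens and case before and after (mean differences 22, 6 and 12). The arm and its shadow were in the view, so this proves nothing either way. The arm was never brought near them below about 0.17 m height, and no unexpected contact force showed up.
- **Limits of the checks:** The latch position itself could not be read. I infer that it is in from the force pattern and the door's resting angle.

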